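# Put the spare spacer away and snap the slide-cover box shut

## Robot

A 7-joint arm with a two-finger parallel gripper is mounted at the origin on the work surface; the furniture and walls round the work are solid. World frame = base frame: x ahead of the robot, y to its left, z up, the work surface at z = 0. Lengths are in mm, angles in rad, forces in N, time in s.
With the tool pointing down it reaches from about 400 to 875 mm from the base axis. Payload 4.4 kg.
Tool frame: the origin (TCP) lies midway between the tips of the shut fingers; the grasp point (between the pads) lies 19 mm behind it; z points along the fingers, y is the line along which they close (so a half turn about z gives the same grasp; the last joint's range is limited). The gripper opens to 85 mm and grips with 20 to 120 N. Pads are 22 mm wide; open, the fingers measure 114 mm over their backs; the gripper's body (76 mm by 85 mm) begins 54 mm behind the grasp point. The pads swing forward as they close: fully open they stand 13 mm farther back than shut.
Start: joints at [1.192, 0.628, 0.038, 1.517, -0.027, 0.996, -0.02], TCP at [200.048, -618.465, 231.313] pointing down, gripper open.
Joint ranges: [-3.06, 3.06], [-0.37, 2.12], [-1.25, 1.32], [0.18, 2.47], [-1.1, 4.24], [0.23, 1.98], [-2.94, 2.94]. Speed limits (rad/s): [2.57, 2.57, 3.14, 3.14, 3.14, 3.14, 3.14].

## Interface

Orientations are given as [roll, pitch, yaw] about the fixed x, y, z axes, in that order (R = Rz(yaw) Ry(pitch) Rx(roll)).
In Python, from cell import monitor, cams, ctrl gives the robot as it stands.
- The arm moves only by the tool drive_tool, never from a script. Its argument "motion" is a list of rows, each an object with "fingers": the opening, from 0 (shut) to 1 (fully open); "linear": the shift along the tool's x, y, z in m, a list of three; "twist": the turn about the tool's z in rad. In form: [{"fingers": fingers, "linear": [x, y, z], "twist": twist}, ...]. A call has 1 to 5 rows; each row shifts and turns the commanded pose from where the row before left it, along the tool's axes as they then stand; what a row does not reach is not made up. A row lasts 1/12 s, in which the tool goes at most 41.7 mm and 7.16 degrees, less where a joint would pass 70% of its speed; a pose out of reach is approached as far as the arm can. A call with a gripper value outside its range is refused whole. The fingers move at their own pace and stop on an object; the grip force is fixed at half the most. Time passes only in rows, so rows that do not move let the fingers close. It gives the time, the measured TCP pose, the force, the opening and the grip force at its end, in the units of the state.
- monitor.read_state(): the state, without advancing time (a new reading comes with each control period).
- cams.get_image(name): name is "side" or "top"; returns a dict with "color" (420x560x3 uint8, blue, green, red), "K" (3x3 intrinsics, pixels), "k1" (the pictures are not rectified: a ray, as slopes to the right and down, at radius r is drawn at 1 + k1 r^2 times it, then the intrinsics apply), "R" (3x3) and "t" (3): a world point X has camera coordinates R X + t. Camera axes: x right, y down, z forward; pixel columns grow to the right and rows downward; lengths in mm; the calibration is good to about 2 mm. A picture is of the moment at which its call begins. There is no depth.
- ctrl.finish_job(): hands the job in; it is judged then, once.
The state is a dict: "clock": time; "qpos": joint angles; "qd": joint speeds; "tau": joint torques, N m; "eef_pos": TCP position; "tool_rot": TCP orientation; "force": force on the tool from outside, world axes, zero at the start; "torque": the same for the moment, N m; "width": finger opening in mm; "gripper_force": force on a finger pad.
Only numpy, scipy, OpenCV 4.12 (cv2) and the standard library are available. Lean on these libraries where they do the work, as an engineer would, in place of code of your own. Each camera call takes 0.05 s, during which the arm holds its last target. There are 200 camera calls.

## Task

Pick up the loose grey spacer block and set it down (do not drop it) on the floor of the open bay of the blue box; then slide the box's grey cover along its rails over the bay, fully home, until its orange tab snaps down behind the ledge. Leave the red end cap and the tape measure where they are.

Things in the scene. Friction and masses are not known exactly. Their poses are not given: they have to be found in the camera images.
- spacer: loose grey moulded plastic spacer block with a bore along its own x, 44 (x) x 36 (y) x 33 (z) mm, about 35 g, lying on the bench; origin at the centre of its underside, z up. Grasp it across its 36 mm (y) flats.
- kit_box: blue box fixed to the bench, 242 (x) x 86 (y) x 52 (z) mm, with a low screw ear (16 mm) at each x end. Origin on the bench under x = 0; +x is the way the cover slides SHUT. x -124 to 0 mm: solid deck where the open cover parks; x 0 to 98: open bay, 62 mm wide in y, floor 5 mm up; x 98 to 118: low end deck with the ledge. Rail lips at the sides, 66 mm apart, top at 52 mm.
- bay_floor (a point): centre of the bay's floor: x = 49, y = 0, z = 5 mm in the box's frame, axes as the box. A spacer lying on any of its long sides clears the cover (44 mm above the bench); standing on end it does not.
- lid (a joint): slide of the grey cover, m: 0 = fully home (stop), grows as it opens, starts at 0.108 to 0.118 (max). At value q the cover spans x = -4 - q to 117 - q mm of the box, so the bay beyond x = 9 mm is open at the start. Captive in its rails, about 1 N friction, damping 6 N s/m.
- lid_grip (a point): centre of the top of the black grip rib on the cover, at x = 45 mm - q, y = 0 of the box. The rib is 12 mm thick along the slide (x), 46 mm wide (y), its top 70 mm and the cover plate 48 mm above the bench. Pinch it from above across its 12 mm, or push it.
- tab (a joint): bending of the orange spring tab (20 x 33 mm) in the cover's front edge, rad: 0 = flat, grows as its tip lifts. From about q = 12 mm its hook climbs the ledge's ramp (to about 0.13 rad near q = 5 mm, push rising from 6 to about 13 N), then it snaps down behind the ledge to 0 and draws the cover home.
- red_cap: bystander: loose red plastic end cap, an open cup 64 mm across and 49 mm high; origin at the centre of its underside
- tape: bystander: loose yellow and black tape measure, 38 x 72 x 60 mm; origin at the centre of its underside
Things that resemble listed ones, but are neither listed nor needed, are in the scene too. There is more than one size of the spacer; the job needs the smallest.

How it is judged (in metres and radians):
On the way, in this order (a step that is already met when the one before it is completed fails the run):
1. the spacer lies on the floor of the bay, let go (x of spacer in the frame of bay_floor between -0.045 and 0.045 m and y of spacer in the frame of bay_floor between -0.027 and 0.027 m and z of spacer in the frame of bay_floor between -0.005 and 0.03 m and contact force between spacer and the fingers below 0.1 N and linear speed of spacer below 0.03 m/s), for 0.2 s.
2. the cover is fully home and the tab has snapped down behind the ledge (value of joint lid below 0.0025 m and value of joint tab below 0.06 rad), for 0.2 s.
At the end, for the whole second after the job is handed in: The spacer lies at rest in the bay under the cover (its origin within 45 mm along and 27 mm across of the bay's centre and less than 30 mm above its floor), the cover is within 2.5 mm of its home stop and still, and the tab is flat again (under 0.06 rad) (all of step 1 and all of step 2 and velocity of joint lid below 0.01 m/s); the robot touches nothing.
It fails at once if the spacer is dropped into the bay (falls at more than 0.6 m/s within it) (x of spacer in the frame of bay_floor between -0.045 and 0.045 m and y of spacer in the frame of bay_floor between -0.027 and 0.027 m and z of spacer in the frame of bay_floor below 0.04 m and linear speed of spacer above 0.6 m/s).
It fails at once if the red end cap is shoved more than 4 cm from its place (distance of red_cap from where it was at the start of the episode above 0.04 m).
It fails at once if the tape measure is shoved more than 4 cm from its place (distance of tape from where it was at the start of the episode above 0.04 m).
It also fails if it takes over 51 s, if anything falls off the work surface, if the arm or the gripper's body presses on something with over 40 N, if the wrist force passes 120 N, or if a joint passes its speed limit or range.

## Working session

There is one attempt and no reset: what is moved stays moved. The work goes in short steps, Python scripts to look and compute and a tool call to move; the robot and the scene stay as the last step left them, time stands still between calls to the robot, and variables do not carry over. Pictures are saved under pics/ and viewed, at most 10 in all, crops included, and the job is handed in when it is done.

Besides the shell and the picture viewer there is one more tool, called after "Call:" as name(argument=value, ...) on one line, values as JSON. drive_tool: Moves the arm, as the interface text tells. Its arguments: {"type":"object","properties":{"motion":{"type":"array"}},"required":["motion"]}

```bash
mkdir -p pics; cat > h.py <<'E'
import numpy as np, cv2
from cell import monitor, cams, ctrl
def grab(n):
    im=cams.get_image(n); return im
def pix2plane(im,uv,z):
    K=np.array(im["K"]);R=np.array(im["R"]);t=np.array(im["t"]);k=im["k1"]
    D=np.array([k,0,0,0,0.])
    p=cv2.undistortPoints(np.array(uv,float).reshape(-1,1,2),K,D).reshape(-1,2)
    d=np.c_[p,np.ones(len(p))]@R; c=-R.T@t
    s=(z-c[2])/d[:,2]; return c+s[:,None]*d
def proj(im,X):
    R=np.array(im["R"]);t=np.array(im["t"],float)
    return cv2.projectPoints(np.array(X,float).reshape(-1,3),cv2.Rodrigues(R)[0],t,np.array(im["K"]),np.array([im["k1"],0,0,0,0.]))[0].reshape(-1,2)
E
python3 - <<'E'
from h import *
import pickle
for n in ("top","side"):
    im=grab(n); cv2.imwrite(f"pics/{n}0.png",im["color"]); pickle.dump(im,open(n+"0.pkl","wb"))
    print(n,im["k1"],(-np.array(im["R"]).T@im["t"]).round(),np.array(im["K"])[0,0])
print(monitor.read_state())
E
```

```text
top 0.002159107662286567 [ 216. -232. 1383.] 545.6436363967292
side -0.15407617777300184 [  536. -1016.   791.] 494.215350448763
{'clock': 0.1, 'qpos': array([ 1.19219619,  0.62926113,  0.03843513,  1.51823114, -0.02699176,
        0.99630985, -0.02001012]), 'qd': array([-0.00091462, -0.00204705,  0.00181669, -0.00096668,  0.00111456,
        0.00057009,  0.00067121]), 'tau': array([ 2.56287822e-03, -5.64527535e+01,  1.23008206e+00, -1.93973386e+01,
        1.12371269e-02,  5.45571311e-03, -3.48981098e-05]), 'eef_pos': array([ 199.8861712 , -617.93072929,  230.48780568]), 'tool_rot': array([-3.13990093e+00,  1.79658348e-05,  3.12803130e-01]), 'force': array([0.18702266, 1.23665129, 0.45673754]), 'torque': array([-0.00900646,  0.03066418,  0.01702772]), 'gripper_force': 0.0, 'width': 85.10281297009597}
```

View pics/top0.png

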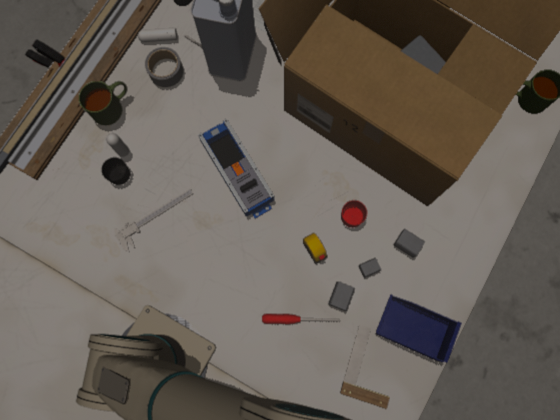

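View pics/side0.png

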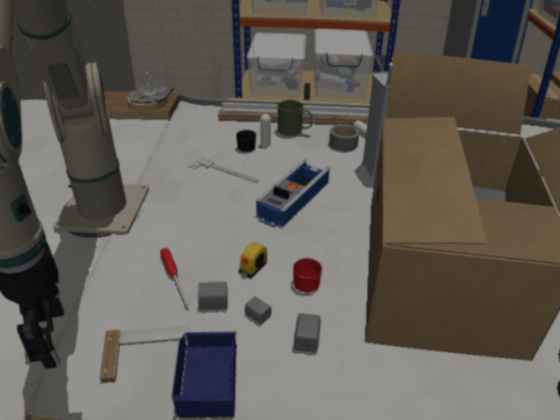

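Three grey blocks are visible in the top view: (409,243), (342,296) and (370,268). The one at (370,268) is the smallest, so it should be the spacer; I'll check that by measuring. The box runs from (262,212) to (222,125). Its bay is the dark opening near (226,147), the orange tab is at (238,170) and the rib at (249,186), so the cover shuts towards the upper left. In the side view, the small block is at (258,310).

```bash
python3 - <<'E'
from h import *
import pickle
T=pickle.load(open("top0.pkl","rb"));S=pickle.load(open("side0.pkl","rb"))
hsv=cv2.cvtColor(T["color"],cv2.COLOR_BGR2HSV)
g=cv2.cvtColor(T["color"],cv2.COLOR_BGR2GRAY)
print(g[268,370],g[280,385])
for c in((409,243),(342,296),(370,268)):
    m=np.zeros_like(g);w=22;sl=np.s_[c[1]-w:c[1]+w,c[0]-w:c[0]+w]
    m[sl]=(g[sl]<g[sl].max()*0.68)*255
    cs=max(cv2.findContours(m,0,1)[0],key=cv2.contourArea)
    r=cv2.minAreaRect(cs);P=pix2plane(T,cv2.boxPoints(r),33)
    print(c,r,P.mean(0).round(1),[np.linalg.norm(P[i]-P[i-1]).round(1) for i in range(4)],[np.arctan2(*(P[i]-P[i-1])[[1,0]]).round(3) for i in range(2)])
def up(im,x0,y0,w,h,s): return cv2.resize(im["color"][y0:y0+h,x0:x0+w],None,fx=s,fy=s,interpolation=cv2.INTER_CUBIC)
A=up(T,345,243,50,50,6);B=up(S,230,285,50,50,6);C=up(T,185,110,100,112,5)[:560,:480]
can=np.zeros((600,800,3),np.uint8);can[:300,:300]=A;can[300:,:300]=B;can[:560,310:790]=C
cv2.imwrite("pics/crop1.png",np.clip(can*1.6,0,255).astype(np.uint8))
# blue box
m=cv2.inRange(hsv,(100,110,40),(130,255,255));m[:, 300:]=0;m[:100]=0
cs=np.vstack([c for c in cv2.findContours(m,0,1)[0] if cv2.contourArea(c)>15])
r=cv2.minAreaRect(cs);print(r,cv2.boxPoints(r).round(1).tolist())
m=cv2.inRange(hsv,(5,150,80),(20,255,255))[150:190,220:260];M=cv2.moments(m);print("tab",220+M['m10']/M['m00'],150+M['m01']/M['m00'])
E
```

```text
77 127
(409, 243) ((408.3411560058594, 243.9693145751953), (26.13661766052246, 21.81055450439453), 32.7352294921875) [ 553.9 -393.8   33. ] [np.float64(63.7), np.float64(56.3), np.float64(64.1), np.float64(55.9)] [np.float64(1.5), np.float64(-0.078)]
(342, 296) ((340.9657287597656, 296.9246520996094), (20.482200622558594, 27.270587921142578), 20.556047439575195) [ 355.6 -310.    33. ] [np.float64(49.4), np.float64(66.7), np.float64(49.9), np.float64(66.5)] [np.float64(1.733), np.float64(0.14)]
(370, 268) ((369.5, 268.0000305175781), (15.652474403381348, 18.782970428466797), 63.43495178222656) [ 452.7 -337.6   33. ] [np.float64(38.1), np.float64(47.2), np.float64(38.3), np.float64(46.9)] [np.float64(0.957), np.float64(-0.594)]
((238.2646942138672, 169.94117736816406), (98.61168670654297, 25.55328941345215), 59.036251068115234) [[201.89999389648438, 134.1999969482422], [223.89999389648438, 121.0999984741211], [274.6000061035156, 205.60000610351562], [252.6999969482422, 218.8000030517578]]
tab 237.0561797752809 168.20224719101122
```

View pics/crop1.png

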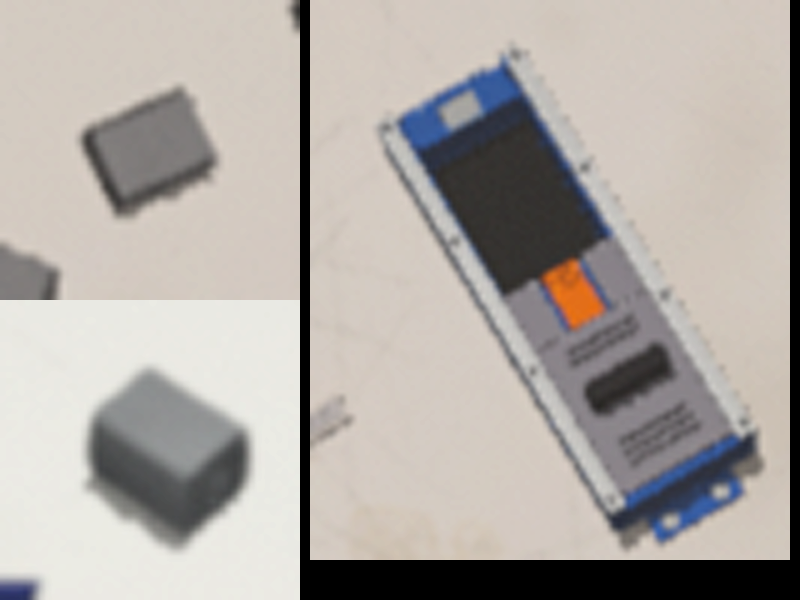

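The crop confirms it: the small block is about 44x36 mm, with its bore end facing lower right in the side view. In the top view its top-face corners are about (361,265), (375,258), (380.5,269) and (366,275.5). The box's lip corners are about (200.6,135.6), (226,120.4), (273,196) and (246,212).

```bash
python3 - <<'E'
from h import *
import pickle
T=pickle.load(open("top0.pkl","rb"));S=pickle.load(open("side0.pkl","rb"))
f=lambda a,ox,oy,s:[(ox+(x-.5)/s,oy+(y-.5)/s) for x,y in a]
P=pix2plane(T,f([(95,135),(182,92),(213,155),(125,197)],345,243,6),33)
print("sp top",P.round(1).tolist(),P.mean(0).round(1)); d=P[1]+P[2]-P[0]-P[3];print(np.arctan2(d[1],d[0]),np.linalg.norm(d)/2)
# side: top-face corners
Q=pix2plane(S,f([(95,412),(150,370),(247,430),(187,478)],230,285-50,6),33)
print("sp side",Q.round(1).tolist(),Q.mean(0).round(1)); d=Q[1]+Q[2]-Q[0]-Q[3];print(np.arctan2(d[1],d[0]),np.linalg.norm(d)/2); d=Q[2]+Q[3]-Q[0]-Q[1];print(np.arctan2(d[1],d[0]),np.linalg.norm(d)/2)
B=pix2plane(T,f([(388,128),(515,52),(750,430),(615,510)],185-62,110,5),52)
print("box",B.round(1).tolist(),[np.linalg.norm(B[i]-B[i-1]).round() for i in range(4)])
d=B[0]+B[1]-B[2]-B[3];yaw=np.arctan2(d[1],d[0]);print("yaw",yaw)
R=np.array([[np.cos(yaw),-np.sin(yaw)],[np.sin(yaw),np.cos(yaw)]])
c=B.mean(0)[:2]; o=c-R@[-3,0]; print("origin",o)
for n,z,uv in (("tab",48,[(575,295)]),("rib",70,[(628,378)]),("ledge",50,[(460,108)]),("front",48,[(500,292),(608,237)]),("ear",16,[(700,505)])):
    p=pix2plane(T,f(uv,185-62,110,5),z)[:,:2];print(n,((p-o)@R).round(1),p.round(1))
E
```

```text
sp top [[447.6, -315.9, 33.0], [481.2, -338.8, 33.0], [464.4, -361.9, 33.0], [431.1, -338.5, 33.0]] [ 456.1 -338.8   33. ]
-0.606050635651405 40.639261292953734
sp side [[432.2, -336.7, 33.0], [449.0, -315.9, 33.0], [484.5, -340.9, 33.0], [466.2, -363.6, 33.0]] [ 458.  -339.3   33. ]
0.8925518413153489 27.919977863973838
-0.6423562540297765 43.34508956390229
box [[536.3, 201.3, 52.0], [604.5, 165.9, 52.0], [489.7, -41.1, 52.0], [420.6, -3.0, 52.0]] [np.float64(235.0), np.float64(77.0), np.float64(237.0), np.float64(79.0)]
yaw 1.0599553406089466
origin [514.25646244  83.39070957]
tab [[-12.7   0.3]] [[507.8  72.5]]
rib [[-70.4   1. ]] [[479.   22.5]]
ledge [[104.8   1. ]] [[564.6 175.3]]
front [[  8.5  32.3]
 [  5.4 -29.7]] [[490.2 106.6]
 [542.8  73.6]]
ear [[-133.3   -1.1]] [[450.  -33.4]]
```

```bash
cat >> h.py <<'E'
def plan(x,y,z,yaw,n):
    s=monitor.read_state();p=np.array(s["eef_pos"]);w=s["tool_rot"][2]
    print("now",s["clock"],p.round(1),np.round(s["tool_rot"],3),"F",np.round(s["force"],1),"w",round(s["width"],1),"gf",round(s["gripper_force"],1))
    d=(np.array([x,y,z])-p)/n; dw=(yaw-w)/n
    for i in range(n):
        a=w+dw*i
        if i==0 or abs(dw)>.004: print(i,np.round([(d[0]*np.cos(a)+d[1]*np.sin(a))/1e3,(d[0]*np.sin(a)-d[1]*np.cos(a))/1e3,-d[2]/1e3],4).tolist(),"tw",round(-dw,4))
E
python3 -c "
from h import *
plan(457,-339,130,-.62,15)"
```

```text
now 0.1 [ 199.9 -617.9  230.5] [-3.14   0.     0.313] F [0.2 1.2 0.5] w 85.1 gf 0.0
0 [0.022, -0.0124, 0.0067] tw 0.0622
1 [0.0212, -0.0138, 0.0067] tw 0.0622
2 [0.0203, -0.0151, 0.0067] tw 0.0622
3 [0.0193, -0.0163, 0.0067] tw 0.0622
4 [0.0183, -0.0175, 0.0067] tw 0.0622
5 [0.0172, -0.0186, 0.0067] tw 0.0622
6 [0.016, -0.0196, 0.0067] tw 0.0622
7 [0.0147, -0.0206, 0.0067] tw 0.0622
8 [0.0134, -0.0214, 0.0067] tw 0.0622
9 [0.0121, -0.0222, 0.0067] tw 0.0622
10 [0.0107, -0.0229, 0.0067] tw 0.0622
11 [0.0092, -0.0235, 0.0067] tw 0.0622
12 [0.0077, -0.0241, 0.0067] tw 0.0622
13 [0.0062, -0.0245, 0.0067] tw 0.0622
14 [0.0047, -0.0248, 0.0067] tw 0.0622
```

Call:
drive_tool(motion=[{"fingers": 1, "linear": [0.022, -0.012, 0.007], "twist": 0.062}, {"fingers": 1, "linear": [0.021, -0.014, 0.007], "twist": 0.062}, {"fingers": 1, "linear": [0.02, -0.015, 0.007], "twist": 0.062}, {"fingers": 1, "linear": [0.019, -0.016, 0.007], "twist": 0.062}, {"fingers": 1, "linear": [0.018, -0.018, 0.007], "twist": 0.062}])

```text
clock: 0.52
eef_pos: [285.1, -524.6, 195.6]
tool_rot: [-3.141, 0.0, -0.001]
force: [0.9, -0.2, -0.6]
width: 85.2
gripper_force: 0.0
```

Call:
drive_tool(motion=[{"fingers": 1, "linear": [0.017, -0.019, 0.007], "twist": 0.062}, {"fingers": 1, "linear": [0.016, -0.02, 0.007], "twist": 0.062}, {"fingers": 1, "linear": [0.015, -0.021, 0.007], "twist": 0.062}, {"fingers": 1, "linear": [0.013, -0.021, 0.007], "twist": 0.062}, {"fingers": 1, "linear": [0.012, -0.022, 0.007], "twist": 0.062}])

```text
clock: 0.93
eef_pos: [370.2, -430.6, 160.7]
tool_rot: [-3.141, 0.001, -0.31]
force: [-0.1, 0.2, 0.1]
width: 85.3
gripper_force: 0.0
```

Call:
drive_tool(motion=[{"fingers": 1, "linear": [0.011, -0.023, 0.007], "twist": 0.062}, {"fingers": 1, "linear": [0.009, -0.024, 0.007], "twist": 0.062}, {"fingers": 1, "linear": [0.008, -0.024, 0.006], "twist": 0.062}, {"fingers": 1, "linear": [0.006, -0.024, 0.006], "twist": 0.062}, {"fingers": 1, "linear": [0.005, -0.025, 0.006], "twist": 0.062}])

```text
clock: 1.35
eef_pos: [456.0, -337.6, 128.7]
tool_rot: [3.141, 0.001, -0.62]
force: [1.3, -0.1, 0.6]
width: 85.3
gripper_force: 0.0
```

Call:
drive_tool(motion=[{"fingers": 1, "linear": [0, 0, 0], "twist": 0}, {"fingers": 1, "linear": [0, 0, 0], "twist": 0}, {"fingers": 1, "linear": [0, 0, 0], "twist": 0}])

```text
clock: 1.6
eef_pos: [455.0, -339.2, 129.2]
tool_rot: [3.141, 0.0, -0.617]
force: [-0.0, -0.3, -0.2]
width: 85.5
gripper_force: 0.0
```

```bash
python3 -c "
from h import *
plan(457,-339,1,-.62,10)
plan(457,-339,1,-.62,1)"
```

```text
now 1.6 [ 455.  -339.2  129.2] [ 3.141  0.    -0.617] F [-0.  -0.3 -0.2] w 85.5 gf 0.0
0 [0.0001, -0.0001, 0.0128] tw 0.0003
now 1.6 [ 455.  -339.2  129.2] [ 3.141  0.    -0.617] F [-0.  -0.3 -0.2] w 85.5 gf 0.0
0 [0.0015, -0.0013, 0.1282] tw 0.0033
```

Call:
drive_tool(motion=[{"fingers": 1, "linear": [0.001, -0.001, 0.025], "twist": 0}, {"fingers": 1, "linear": [0, 0, 0.025], "twist": 0}, {"fingers": 1, "linear": [0, 0, 0.025], "twist": 0}, {"fingers": 1, "linear": [0, 0, 0.02], "twist": 0}, {"fingers": 1, "linear": [0, 0, 0.015], "twist": 0}])

```text
clock: 2.02
eef_pos: [455.1, -339.8, 17.9]
tool_rot: [3.141, 0.001, -0.62]
force: [0.1, 0.9, -0.2]
width: 85.3
gripper_force: 0.0
```

Call:
drive_tool(motion=[{"fingers": 1, "linear": [0, 0, 0.01], "twist": 0}, {"fingers": 1, "linear": [0, 0, 0.006], "twist": 0}, {"fingers": 1, "linear": [0, 0, 0], "twist": 0}, {"fingers": 0.6, "linear": [0, 0, 0], "twist": 0}, {"fingers": 0.3, "linear": [0, 0, 0], "twist": 0}])

```text
clock: 2.43
eef_pos: [457.4, -339.2, 4.3]
tool_rot: [3.141, -0.002, -0.618]
force: [0.1, -0.1, -0.6]
width: 63.7
gripper_force: 0.0
```

Call:
drive_tool(motion=[{"fingers": 0.3, "linear": [0, 0, 0], "twist": 0}, {"fingers": 0.3, "linear": [0, 0, 0], "twist": 0}, {"fingers": 0.3, "linear": [0, 0, 0], "twist": 0}, {"fingers": 0.3, "linear": [0, 0, 0], "twist": 0}, {"fingers": 0.3, "linear": [0, 0, 0], "twist": 0}])

```text
clock: 2.85
eef_pos: [457.5, -338.8, 4.4]
tool_rot: [-3.142, -0.001, -0.617]
force: [-0.6, 0.2, 4.4]
width: 33.8
gripper_force: 60.0
```

Call:
drive_tool(motion=[{"fingers": 0.3, "linear": [0, 0, -0.005], "twist": 0}, {"fingers": 0.3, "linear": [0, 0, -0.015], "twist": 0}, {"fingers": 0.3, "linear": [0, 0, -0.03], "twist": 0}, {"fingers": 0.3, "linear": [0, 0, -0.04], "twist": 0}, {"fingers": 0.3, "linear": [0, 0, -0.04], "twist": 0}])

```text
clock: 3.27
eef_pos: [456.2, -337.8, 134.4]
tool_rot: [3.142, 0.002, -0.617]
force: [1.5, 0.0, -0.3]
width: 34.4
gripper_force: 59.9
```

Call:
drive_tool(motion=[{"fingers": 0.3, "linear": [0, 0, -0.01], "twist": 0}, {"fingers": 0.3, "linear": [0, 0, 0], "twist": 0}])

```text
clock: 3.43
eef_pos: [459.1, -340.0, 147.4]
tool_rot: [-3.141, -0.008, -0.617]
force: [0.3, -0.2, -0.8]
width: 34.2
gripper_force: 60.0
```

```bash
python3 - <<'E'
from h import *
import pickle
S=grab("side");s=monitor.read_state();print(s["force"],s["width"],s["gripper_force"])
u,v=proj(S,s["eef_pos"])[0].astype(int);print(u,v)
pickle.dump(S,open("side1.pkl","wb"))
c=S["color"][v-60:v+40,u-65:u+65]
cv2.imwrite("pics/g1.png",np.clip(cv2.resize(c,None,fx=6,fy=6,interpolation=2)*1.5,0,255).astype(np.uint8))
# box centre, origin, spot
yaw=1.06;R=np.array([[np.cos(yaw),-np.sin(yaw)],[np.sin(yaw),np.cos(yaw)]]);o=np.array([514.3,83.4])
t=o+R@[53,0];print("target",t);plan(t[0],t[1],140,-.511,15)
E
```

```text
[-0.12845082  1.21627514 -1.01255766] 33.71136194128002 59.95363652240485
257 265
target [540.21022034 129.63484056]
now 3.4833 [ 457.9 -338.9  145.1] [-3.141 -0.004 -0.617] F [-0.1  1.2 -1. ] w 33.7 gf 60.0
0 [-0.0136, -0.0287, 0.0003] tw -0.0071
1 [-0.0134, -0.0287, 0.0003] tw -0.0071
2 [-0.0132, -0.0288, 0.0003] tw -0.0071
3 [-0.013, -0.0289, 0.0003] tw -0.0071
4 [-0.0128, -0.029, 0.0003] tw -0.0071
5 [-0.0126, -0.0291, 0.0003] tw -0.0071
6 [-0.0124, -0.0292, 0.0003] tw -0.0071
7 [-0.0122, -0.0293, 0.0003] tw -0.0071
8 [-0.012, -0.0294, 0.0003] tw -0.0071
9 [-0.0117, -0.0295, 0.0003] tw -0.0071
10 [-0.0115, -0.0295, 0.0003] tw -0.0071
11 [-0.0113, -0.0296, 0.0003] tw -0.0071
12 [-0.0111, -0.0297, 0.0003] tw -0.0071
13 [-0.0109, -0.0298, 0.0003] tw -0.0071
14 [-0.0107, -0.0299, 0.0003] tw -0.0071
```

View pics/g1.png

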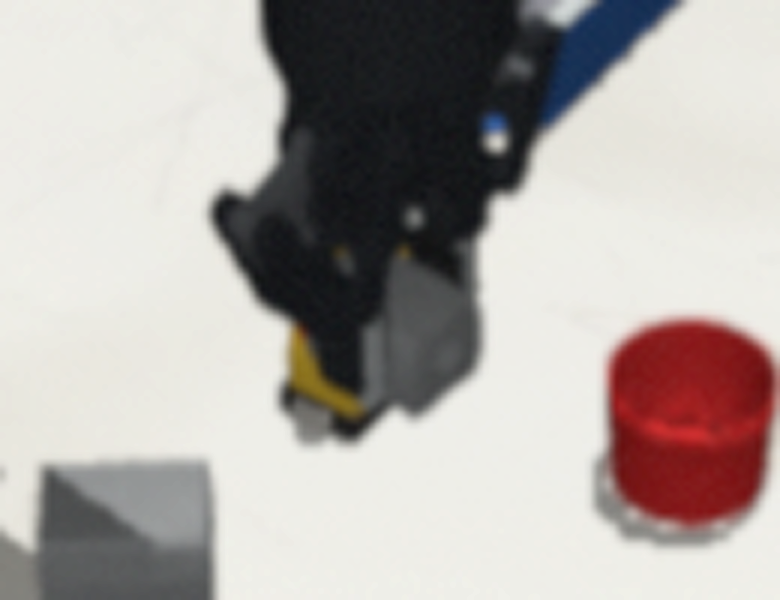

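The spacer is held upright between the pads at about (430,330) in the crop, with its underside near fingertip level. The red cap hasn't moved. Next I carry the spacer to the bay.

Call:
drive_tool(motion=[{"fingers": 0.3, "linear": [-0.0135, -0.0287, 0], "twist": -0.007}, {"fingers": 0.3, "linear": [-0.0135, -0.0287, 0], "twist": -0.007}, {"fingers": 0.3, "linear": [-0.013, -0.0288, 0], "twist": -0.007}, {"fingers": 0.3, "linear": [-0.013, -0.0289, 0], "twist": -0.007}, {"fingers": 0.3, "linear": [-0.013, -0.029, 0], "twist": -0.007}])

```text
clock: 3.9
eef_pos: [483.2, -180.3, 141.6]
tool_rot: [3.141, 0.003, -0.582]
force: [0.3, 0.0, -0.8]
width: 34.4
gripper_force: 60.0
```

Call:
drive_tool(motion=[{"fingers": 0.3, "linear": [-0.0125, -0.029, 0], "twist": -0.007}, {"fingers": 0.3, "linear": [-0.0125, -0.029, 0], "twist": -0.007}, {"fingers": 0.3, "linear": [-0.012, -0.0293, 0], "twist": -0.007}, {"fingers": 0.3, "linear": [-0.012, -0.0294, 0], "twist": -0.007}, {"fingers": 0.3, "linear": [-0.012, -0.0295, 0], "twist": -0.007}])

```text
clock: 4.32
eef_pos: [510.3, -24.6, 141.6]
tool_rot: [3.14, 0.003, -0.547]
force: [0.3, -0.5, -0.8]
width: 33.9
gripper_force: 60.0
```

Call:
drive_tool(motion=[{"fingers": 0.3, "linear": [-0.0115, -0.0295, 0], "twist": -0.007}, {"fingers": 0.3, "linear": [-0.0113, -0.0296, 0], "twist": -0.007}, {"fingers": 0.3, "linear": [-0.011, -0.0297, 0], "twist": -0.007}, {"fingers": 0.3, "linear": [-0.011, -0.0298, 0], "twist": -0.007}, {"fingers": 0.3, "linear": [-0.0107, -0.0298, 0], "twist": -0.007}])

```text
clock: 4.73
eef_pos: [537.9, 131.2, 141.5]
tool_rot: [3.139, 0.003, -0.512]
force: [-0.1, 0.7, -0.2]
width: 34.0
gripper_force: 60.0
```

Call:
drive_tool(motion=[{"fingers": 0.3, "linear": [0, 0, 0], "twist": 0}, {"fingers": 0.3, "linear": [0, 0, 0], "twist": 0}, {"fingers": 0.3, "linear": [0, 0, 0], "twist": 0}])

```text
clock: 4.98
eef_pos: [538.0, 129.0, 141.9]
tool_rot: [3.139, 0.002, -0.512]
force: [0.5, -0.3, -0.6]
width: 34.3
gripper_force: 60.0
```

```bash
python3 - <<'E'
from h import *
plan(540.2,129.6,60,-.511,4);plan(540.2,129.6,60,-.511,1)
S=grab("side");u,v=proj(S,monitor.read_state()["eef_pos"])[0].astype(int)
c=S["color"][v-55:v+45,u-65:u+65]
A=np.clip(cv2.resize(c,None,fx=6,fy=6,interpolation=2)*1.5,0,255).astype(np.uint8)
cv2.imwrite("pics/g2.png",A);print(u,v)
E
```

```text
now 4.9833 [538.  129.  141.9] [ 3.139e+00  2.000e-03 -5.120e-01] F [ 0.5 -0.3 -0.6] w 34.3 gf 60.0
0 [0.0004, -0.0004, 0.0205] tw -0.0003
now 4.9833 [538.  129.  141.9] [ 3.139e+00  2.000e-03 -5.120e-01] F [ 0.5 -0.3 -0.6] w 34.3 gf 60.0
0 [0.0016, -0.0016, 0.0819] tw -0.0011
305 145
```

View pics/g2.png

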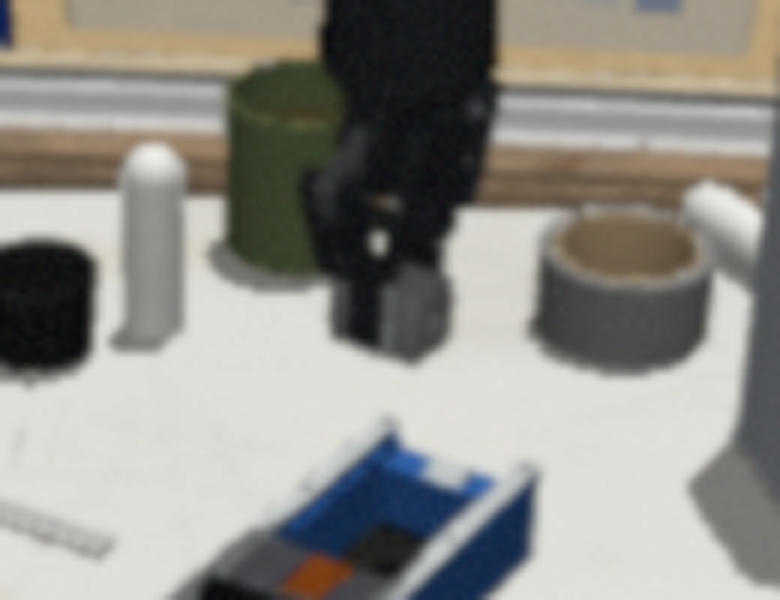

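The spacer hangs level above the bay, with its bottom edge at about (400,355) in the crop. I'll lower it in stages.

Call:
drive_tool(motion=[{"fingers": 0.3, "linear": [0.0015, -0.0015, 0.025], "twist": 0}, {"fingers": 0.3, "linear": [0, 0, 0.025], "twist": 0}, {"fingers": 0.3, "linear": [0, 0, 0.025], "twist": 0}, {"fingers": 0.3, "linear": [0, 0, 0.015], "twist": 0}, {"fingers": 0.3, "linear": [0, 0, 0.01], "twist": 0}])

```text
clock: 5.45
eef_pos: [539.9, 128.0, 41.3]
tool_rot: [3.139, 0.002, -0.515]
force: [0.2, -0.6, 0.1]
width: 34.3
gripper_force: 60.0
```

Call:
drive_tool(motion=[{"fingers": 0.3, "linear": [0, 0, 0.01], "twist": 0}, {"fingers": 0.3, "linear": [0, 0, 0.008], "twist": 0}, {"fingers": 0.3, "linear": [0, 0, 0.005], "twist": 0}, {"fingers": 0.3, "linear": [0, 0, 0.003], "twist": 0}, {"fingers": 0.3, "linear": [0, 0, 0], "twist": 0}])

```text
clock: 5.87
eef_pos: [541.4, 130.2, 17.2]
tool_rot: [3.142, 0.0, -0.512]
force: [0.6, -0.1, -1.0]
width: 33.9
gripper_force: 60.0
```

Call:
drive_tool(motion=[{"fingers": 0.3, "linear": [0, 0, 0], "twist": 0}, {"fingers": 0.3, "linear": [0, 0, 0], "twist": 0}, {"fingers": 0.3, "linear": [0, 0, 0], "twist": 0}])

```text
clock: 6.12
eef_pos: [541.8, 130.5, 17.9]
tool_rot: [-3.141, -0.001, -0.512]
force: [0.1, 0.9, -0.5]
width: 34.1
gripper_force: 60.0
```

Next, creep down until it touches the floor.

Call:
drive_tool(motion=[{"fingers": 0.3, "linear": [0, 0, 0.003], "twist": 0}, {"fingers": 0.3, "linear": [0, 0, 0.002], "twist": 0}, {"fingers": 0.3, "linear": [0, 0, 0], "twist": 0}, {"fingers": 0.3, "linear": [0, 0, 0], "twist": 0}])

```text
clock: 6.45
eef_pos: [541.2, 130.3, 12.2]
tool_rot: [3.141, 0.0, -0.512]
force: [-0.2, -0.9, -0.5]
width: 34.1
gripper_force: 60.0
```

Call:
drive_tool(motion=[{"fingers": 0.3, "linear": [0, 0, 0.0015], "twist": 0}, {"fingers": 0.3, "linear": [0, 0, 0], "twist": 0}, {"fingers": 0.3, "linear": [0, 0, 0], "twist": 0}])

```text
clock: 6.7
eef_pos: [541.3, 130.3, 10.7]
tool_rot: [3.142, 0.0, -0.512]
force: [0.1, -0.1, 0.1]
width: 33.9
gripper_force: 60.0
```

Call:
drive_tool(motion=[{"fingers": 0.3, "linear": [0, 0, 0.0015], "twist": 0}, {"fingers": 0.3, "linear": [0, 0, 0], "twist": 0}, {"fingers": 0.3, "linear": [0, 0, 0], "twist": 0}])

```text
clock: 6.95
eef_pos: [541.5, 130.3, 9.4]
tool_rot: [-3.141, -0.0, -0.512]
force: [-0.6, -0.5, 1.8]
width: 34.3
gripper_force: 60.2
```

Call:
drive_tool(motion=[{"fingers": 0.3, "linear": [0, 0, 0.001], "twist": 0}, {"fingers": 0.3, "linear": [0, 0, 0], "twist": 0}])

```text
clock: 7.12
eef_pos: [541.5, 130.3, 9.4]
tool_rot: [-3.141, -0.0, -0.512]
force: [-2.0, 0.5, 11.1]
width: 34.1
gripper_force: 61.3
```

Call:
drive_tool(motion=[{"fingers": 0.44, "linear": [0, 0, 0], "twist": 0}, {"fingers": 0.48, "linear": [0, 0, 0], "twist": 0}, {"fingers": 0.52, "linear": [0, 0, 0], "twist": 0}, {"fingers": 0.52, "linear": [0, 0, 0], "twist": 0}, {"fingers": 0.52, "linear": [0, 0, 0], "twist": 0}])

```text
clock: 7.53
eef_pos: [541.2, 130.3, 8.1]
tool_rot: [3.141, 0.0, -0.512]
force: [-0.3, 0.1, 0.8]
width: 44.5
gripper_force: 0.0
```

Call:
drive_tool(motion=[{"fingers": 0.52, "linear": [0, 0, -0.005], "twist": 0}, {"fingers": 0.52, "linear": [0, 0, -0.01], "twist": 0}, {"fingers": 0.52, "linear": [0, 0, -0.015], "twist": 0}, {"fingers": 0.52, "linear": [0, 0, -0.02], "twist": 0}, {"fingers": 0.52, "linear": [0, 0, -0.03], "twist": 0}])

```text
clock: 7.95
eef_pos: [539.9, 130.0, 88.4]
tool_rot: [3.139, 0.002, -0.512]
force: [0.0, 0.1, -0.0]
width: 44.7
gripper_force: 0.0
```

Call:
drive_tool(motion=[{"fingers": 0.4, "linear": [0, 0, -0.035], "twist": 0}, {"fingers": 0.4, "linear": [0, 0, -0.035], "twist": 0}, {"fingers": 0.4, "linear": [0, 0, -0.01], "twist": 0}, {"fingers": 0.4, "linear": [0, 0, 0], "twist": 0}])

```text
clock: 8.28
eef_pos: [543.6, 130.7, 172.4]
tool_rot: [-3.136, -0.005, -0.512]
force: [0.4, 0.8, -0.5]
width: 34.3
gripper_force: 0.0
```

```bash
python3 - <<'E'
from h import *
yaw=1.06;R=np.array([[np.cos(yaw),-np.sin(yaw)],[np.sin(yaw),np.cos(yaw)]]);o=np.array([514.3,83.4])
S=grab("side");T=grab("top")
c=S["color"][150:240,240:350]
A=np.clip(cv2.resize(c,None,fx=6,fy=6,interpolation=2)*1.5,0,255).astype(np.uint8);cv2.imwrite("pics/g3.png",A)
for q in(108,113,118):
    t=o+R@[45-q,0];print(q,proj(S,[*t,70]),t.round(1))
t=o+R@[45-112,0];plan(t[0],t[1],160,-.511,5)
E
```

```text
108 [[281.68809371 188.3026483 ]] [483.5  28.4]
113 [[280.63400774 189.22474058]] [481.1  24.1]
118 [[279.57424807 190.15185492]] [478.6  19.7]
now 8.3833 [541.1 130.5 168.7] [-3.141 -0.    -0.512] F [ 0.2  0.9 -0.2] w 34.1 gf 0.0
0 [-0.0, 0.0242, 0.0017] tw -0.0002
```

View pics/g3.png

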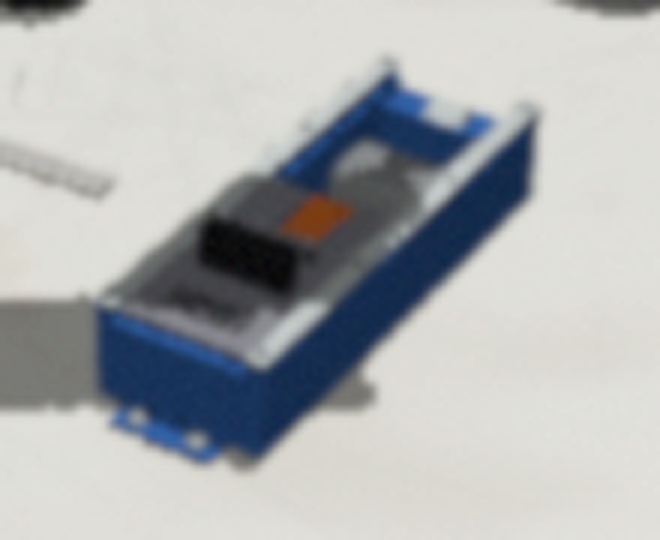

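The spacer lies in the bay at about (375,170) in the crop, low and let go. The rib is at (245,255). Next I go to the rib and pinch it.

Call:
drive_tool(motion=[{"fingers": 0.5, "linear": [0, 0.024, 0.002], "twist": 0}, {"fingers": 0.5, "linear": [0, 0.024, 0.002], "twist": 0}, {"fingers": 0.5, "linear": [0, 0.024, 0.002], "twist": 0}, {"fingers": 0.5, "linear": [0, 0.024, 0.002], "twist": 0}, {"fingers": 0.5, "linear": [0, 0.024, 0.002], "twist": 0}])

```text
clock: 8.8
eef_pos: [480.5, 24.8, 156.7]
tool_rot: [3.139, 0.003, -0.512]
force: [-0.2, 0.0, -0.3]
width: 42.8
gripper_force: 0.0
```

Call:
drive_tool(motion=[{"fingers": 0.5, "linear": [0, 0, 0.025], "twist": 0}, {"fingers": 0.5, "linear": [0, 0, 0.025], "twist": 0}, {"fingers": 0.5, "linear": [0, 0, 0.015], "twist": 0}, {"fingers": 0.5, "linear": [0, 0, 0], "twist": 0}, {"fingers": 0.5, "linear": [0, 0, 0], "twist": 0}])

```text
clock: 9.22
eef_pos: [481.0, 25.4, 92.0]
tool_rot: [3.139, 0.003, -0.513]
force: [0.6, 0.2, 0.0]
width: 42.8
gripper_force: 0.0
```

```bash
python3 - <<'E'
from h import *
plan(481.4,24.5,54,-.511,1)
S=grab("side");c=S["color"][130:230,225:345]
cv2.imwrite("pics/g4.png",np.clip(cv2.resize(c,None,fx=6,fy=6,interpolation=2)*1.7,0,255).astype(np.uint8))
E
```

```text
now 9.2167 [481.   25.4  92. ] [ 3.139e+00  3.000e-03 -5.130e-01] F [0.6 0.2 0. ] w 42.8 gf 0.0
0 [0.0008, 0.0006, 0.038] tw -0.0016
```

View pics/g4.png

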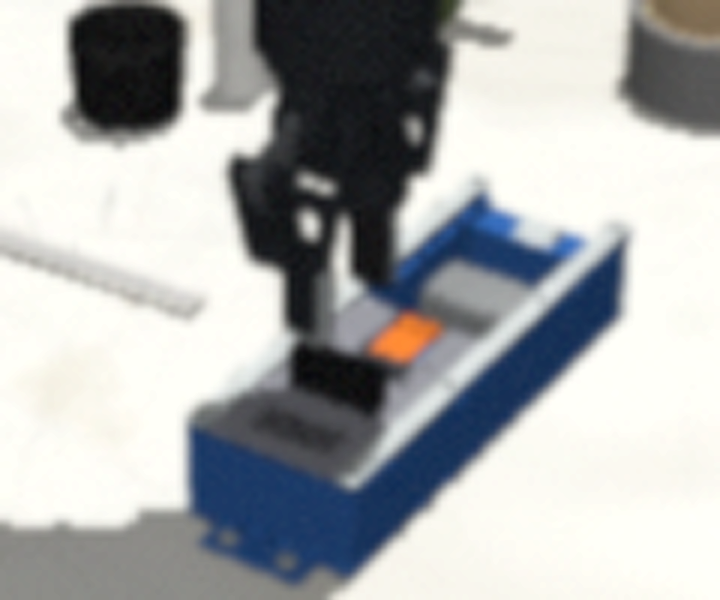

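The fingertips, at (308,335) and (372,280), straddle the rib at (340,375) along the slide direction, and the spacer is visible in the bay at (475,290). I'll go down and close.

Call:
drive_tool(motion=[{"fingers": 0.5, "linear": [0.001, 0, 0.012], "twist": 0}, {"fingers": 0.5, "linear": [0, 0, 0.012], "twist": 0}, {"fingers": 0.5, "linear": [0, 0, 0.008], "twist": 0}, {"fingers": 0.5, "linear": [0, 0, 0.005], "twist": 0}, {"fingers": 0.5, "linear": [0, 0, 0], "twist": 0}])

```text
clock: 9.68
eef_pos: [483.1, 25.3, 56.0]
tool_rot: [3.141, 0.001, -0.512]
force: [-0.1, 0.1, 0.2]
width: 42.9
gripper_force: 0.0
```

Call:
drive_tool(motion=[{"fingers": 0.3, "linear": [0, 0, 0], "twist": 0}, {"fingers": 0.1, "linear": [0, 0, 0], "twist": 0}, {"fingers": 0.05, "linear": [0, 0, 0], "twist": 0}, {"fingers": 0.05, "linear": [0, 0, 0], "twist": 0}, {"fingers": 0.05, "linear": [0, 0, 0], "twist": 0}])

```text
clock: 10.1
eef_pos: [483.8, 25.2, 57.0]
tool_rot: [-3.141, -0.001, -0.512]
force: [-1.5, -0.9, 6.4]
width: 10.6
gripper_force: 60.6
```

Call:
drive_tool(motion=[{"fingers": 0.05, "linear": [0, 0, 0], "twist": 0}, {"fingers": 0.05, "linear": [0, 0, 0], "twist": 0}])

```text
clock: 10.27
eef_pos: [483.8, 25.2, 57.1]
tool_rot: [-3.141, -0.001, -0.512]
force: [-0.0, 1.0, 6.6]
width: 10.3
gripper_force: 60.6
```

The rib is gripped. Now I slide the cover along −y of the tool.

Call:
drive_tool(motion=[{"fingers": 0.05, "linear": [0, -0.004, 0], "twist": 0}, {"fingers": 0.05, "linear": [0, -0.008, 0], "twist": 0}, {"fingers": 0.05, "linear": [0, -0.01, 0], "twist": 0}, {"fingers": 0.05, "linear": [0, -0.01, 0], "twist": 0}, {"fingers": 0.05, "linear": [0, -0.01, 0], "twist": 0}])

```text
clock: 10.68
eef_pos: [504.2, 61.7, 57.1]
tool_rot: [-3.142, -0.0, -0.513]
force: [-0.9, -2.1, 5.6]
width: 9.8
gripper_force: 60.6
```

Call:
drive_tool(motion=[{"fingers": 0.05, "linear": [0, -0.01, 0], "twist": 0}, {"fingers": 0.05, "linear": [0, -0.01, 0], "twist": 0}, {"fingers": 0.05, "linear": [0, -0.01, 0], "twist": 0}, {"fingers": 0.05, "linear": [0, -0.01, 0], "twist": 0}, {"fingers": 0.05, "linear": [0, -0.01, 0], "twist": 0}])

```text
clock: 11.1
eef_pos: [528.6, 105.4, 57.1]
tool_rot: [3.142, -0.0, -0.512]
force: [-1.7, -0.8, 6.9]
width: 10.1
gripper_force: 60.6
```

Call:
drive_tool(motion=[{"fingers": 0.05, "linear": [0, 0, 0], "twist": 0}, {"fingers": 0.05, "linear": [0, 0, 0], "twist": 0}])

```text
clock: 11.27
eef_pos: [529.4, 106.9, 57.1]
tool_rot: [-3.14, -0.001, -0.511]
force: [-0.4, 1.7, 4.9]
width: 10.5
gripper_force: 60.5
```

```bash
python3 - <<'E'
from h import *
R=np.array([[np.cos(1.06),-np.sin(1.06)],[np.sin(1.06),np.cos(1.06)]]);o=np.array([514.3,83.4])
s=monitor.read_state();print("rib in box",(s["eef_pos"][:2]-o)@R,"F box",s["force"][:2]@R,s["force"][2],s["width"],s["eef_pos"])
E
```

```text
rib in box [27.85203411 -1.66553539] F box [1.27057104 1.17193181] 4.875433236869424 10.487394574023094 [529.36902083 106.8826409   57.05878711]
```

Call:
drive_tool(motion=[{"fingers": 0.05, "linear": [0, -0.003, 0], "twist": 0}, {"fingers": 0.05, "linear": [0, -0.003, 0], "twist": 0}, {"fingers": 0.05, "linear": [0, -0.002, 0], "twist": 0}, {"fingers": 0.05, "linear": [0, -0.002, 0], "twist": 0}, {"fingers": 0.05, "linear": [0, -0.002, 0], "twist": 0}])

```text
clock: 11.68
eef_pos: [533.9, 114.9, 57.0]
tool_rot: [3.14, 0.0, -0.512]
force: [-4.3, -5.0, 9.5]
width: 10.1
gripper_force: 61.1
```

Call:
drive_tool(motion=[{"fingers": 0.05, "linear": [0, -0.002, 0], "twist": 0}, {"fingers": 0.05, "linear": [0, -0.002, 0], "twist": 0}, {"fingers": 0.05, "linear": [0, -0.001, 0], "twist": 0}, {"fingers": 0.05, "linear": [0, 0, 0], "twist": 0}])

```text
clock: 12.02
eef_pos: [534.9, 116.8, 57.0]
tool_rot: [3.137, 0.001, -0.514]
force: [-6.0, -7.3, 11.1]
width: 10.1
gripper_force: 61.2
```

```bash
cat >> h.py <<'E'
def box():
    R=np.array([[np.cos(1.06),-np.sin(1.06)],[np.sin(1.06),np.cos(1.06)]]);o=np.array([514.3,83.4])
    s=monitor.read_state();print("rib in box",(s["eef_pos"][:2]-o)@R,"F box",s["force"][:2]@R,s["force"][2],s["width"],s["eef_pos"])
E
python3 -c "
from h import *
box()"
```

```text
rib in box [39.24823361 -1.64503064] F box [-9.30540618  1.71162259] 11.064872087661575 10.117406420011006 [534.92241717 116.83420221  57.04696679]
```

Call:
drive_tool(motion=[{"fingers": 0.05, "linear": [0, -0.002, 0], "twist": 0}, {"fingers": 0.05, "linear": [0, -0.002, 0], "twist": 0}, {"fingers": 0.05, "linear": [0, 0, 0], "twist": 0}, {"fingers": 0.05, "linear": [0, 0, 0], "twist": 0}])

```text
clock: 12.35
eef_pos: [536.7, 120.0, 57.1]
tool_rot: [3.137, 0.001, -0.514]
force: [-5.9, -7.6, 11.2]
width: 10.0
gripper_force: 61.3
```

Call:
drive_tool(motion=[{"fingers": 0.05, "linear": [0, -0.002, 0], "twist": 0}, {"fingers": 0.05, "linear": [0, -0.001, 0], "twist": 0}, {"fingers": 0.05, "linear": [0, 0, 0], "twist": 0}, {"fingers": 0.05, "linear": [0, 0, 0], "twist": 0}])

```text
clock: 12.68
eef_pos: [539.5, 125.0, 57.0]
tool_rot: [3.14, 0.001, -0.513]
force: [-2.8, -2.6, 7.2]
width: 10.1
gripper_force: 60.8
```

```bash
python3 -c "
from h import *
box()"
```

```text
rib in box [48.61554098 -1.62759593] F box [-3.6495162   1.20332985] 7.208184959275324 10.110525992578888 [539.48662296 125.01434748  57.03549783]
```

The push force dropped, so the tab has probably snapped. I'll press gently against the stop, then release.

Call:
drive_tool(motion=[{"fingers": 0.05, "linear": [0, -0.002, 0], "twist": 0}, {"fingers": 0.05, "linear": [0, -0.001, 0], "twist": 0}, {"fingers": 0.05, "linear": [0, 0, 0], "twist": 0}, {"fingers": 0.05, "linear": [0, 0, 0], "twist": 0}])

```text
clock: 13.02
eef_pos: [539.5, 125.1, 57.0]
tool_rot: [3.136, 0.002, -0.514]
force: [-5.6, -6.5, 11.1]
width: 10.3
gripper_force: 61.2
```

```bash
python3 -c "
from h import *
box()"
```

```text
rib in box [48.73789843 -1.605492  ] F box [-8.45537658  1.6984664 ] 11.087416187501352 10.269865120563997 [539.52715762 125.13189268  56.98269593]
```

It's against the stop: the force rose and the position didn't change. Release, lift off and look.

Call:
drive_tool(motion=[{"fingers": 0.2, "linear": [0, 0.003, 0], "twist": 0}, {"fingers": 0.35, "linear": [0, 0, 0], "twist": 0}, {"fingers": 0.45, "linear": [0, 0, 0], "twist": 0}, {"fingers": 0.45, "linear": [0, 0, 0], "twist": 0}, {"fingers": 0.45, "linear": [0, 0, 0], "twist": 0}])

```text
clock: 13.43
eef_pos: [540.5, 127.0, 56.2]
tool_rot: [-3.141, -0.0, -0.512]
force: [-0.0, 0.4, 0.5]
width: 38.4
gripper_force: 0.0
```

Call:
drive_tool(motion=[{"fingers": 0.45, "linear": [0, 0, -0.01], "twist": 0}, {"fingers": 0.45, "linear": [0, 0, -0.025], "twist": 0}, {"fingers": 0.45, "linear": [0, 0, -0.035], "twist": 0}, {"fingers": 0.45, "linear": [0, 0, -0.035], "twist": 0}, {"fingers": 0.45, "linear": [0, 0, -0.035], "twist": 0}])

```text
clock: 13.85
eef_pos: [540.0, 126.3, 198.4]
tool_rot: [3.141, 0.0, -0.512]
force: [0.7, 0.4, 0.0]
width: 38.6
gripper_force: 0.0
```

Call:
drive_tool(motion=[{"fingers": 0.45, "linear": [0, 0.035, -0.01], "twist": 0}, {"fingers": 0.45, "linear": [0, 0.035, 0], "twist": 0}, {"fingers": 0.45, "linear": [0, 0.035, 0], "twist": 0}, {"fingers": 0.45, "linear": [0, 0.035, 0], "twist": 0}, {"fingers": 0.45, "linear": [0, 0.035, 0], "twist": 0}])

```text
clock: 14.27
eef_pos: [453.7, -27.2, 207.2]
tool_rot: [-3.141, -0.001, -0.511]
force: [0.7, -1.0, -0.1]
width: 38.5
gripper_force: 0.0
```

Call:
drive_tool(motion=[{"fingers": 0.45, "linear": [0, 0.035, 0], "twist": 0}, {"fingers": 0.45, "linear": [0, 0.035, 0], "twist": 0}, {"fingers": 0.45, "linear": [0, 0, 0], "twist": 0}, {"fingers": 0.45, "linear": [0, 0, 0], "twist": 0}])

```text
clock: 14.6
eef_pos: [419.5, -88.9, 207.2]
tool_rot: [-3.141, -0.001, -0.517]
force: [0.5, 0.4, 0.7]
width: 38.3
gripper_force: 0.0
```

```bash
python3 - <<'E'
from h import *
box()
S=grab("side");T=grab("top")
a=cv2.resize(S["color"][150:230,240:350],None,fx=5,fy=5,interpolation=2)
b=cv2.resize(T["color"][110:222,185:285],None,fx=2.4,fy=2.4,interpolation=2)
can=np.zeros((400,800,3),np.uint8);can[:,:550]=a;can[:b.shape[0],555:555+b.shape[1]]=b
cv2.imwrite("pics/g5.png",np.clip(can*1.6,0,255).astype(np.uint8))
E
```

```text
rib in box [-196.62522661   -1.5102234 ] F box [ 0.59581371 -0.20643561] 0.6974823770235846 38.27624819942011 [419.49286778 -88.86540046 207.17850066]
```

View pics/g5.png

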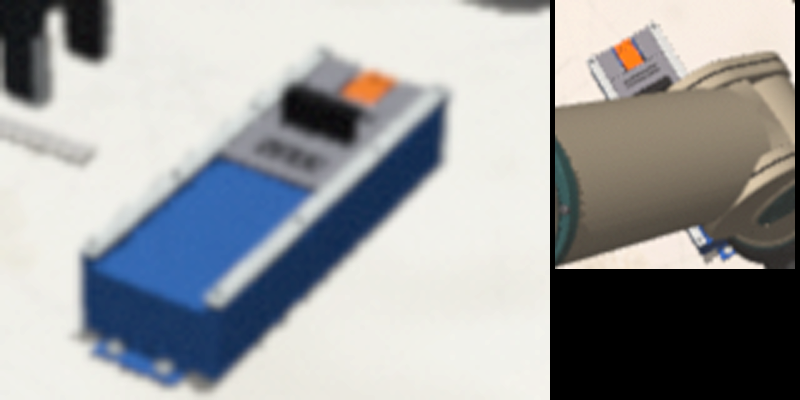

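The cover is fully home: its front edge sits at the box's end, the tab is flat at (370,87), and the gripper is clear.

```bash
python3 -c "
from h import *
print(ctrl.finish_job())"
```

```text
the job is handed in; nothing more can be done
None
```

I set the smallest spacer on the bay floor, slid the cover fully home until the tab snapped down flat, and handed the job in at about 15 s; the hand-in returned no verdict.

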